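# Gang four blanks in the marking jig and bolt them in

### The arm

A 6-joint arm with a two-finger parallel gripper is mounted at the origin on the work surface; the furniture and walls round the work are solid. World frame = base frame: x ahead of the robot, y to its left, z up, the work surface at z = 0. Lengths are in mm, angles in rad, forces in N, time in s.
With the tool pointing down it reaches from about 325 to 750 mm from the base axis. Payload 7.6 kg.
Tool frame: the origin (TCP) lies on the centre line of the jaws, within the pads' length; the fingertips stand 19 mm ahead of it and the grasp point (between the pads) is the TCP; z points along the fingers, y is the direction in which the jaws open and shut (so a half turn about z gives the same grasp; the last joint's range is limited). The gripper opens to 85 mm and grips with 20 to 120 N. Pads are 22 mm wide; open, the fingers measure 114 mm over their backs; the gripper's body (76 mm by 85 mm) begins 54 mm behind the grasp point. The pads swing forward as they close: fully open they stand 13 mm farther back than shut.
Start: joints at [1.087, 0.052, 1.401, -0, 1.689, -0.07], TCP at [211.084, 480.716, 250.323] pointing down, gripper open.
Joint ranges: [-2.9, 2.9], [-0.91, 2.17], [0.12, 2.37], [-1.06, 4.2], [0.26, 2.73], [-2.93, 2.93]. Speed limits (rad/s): [2.57, 2.57, 3.01, 3.14, 3.14, 3.14].

### API

Orientations are given as a unit quaternion [w, x, y, z].
In Python, from workcell import get_obs, get_image, sign_off gives the robot as it stands.
- The arm moves only by the tool jog_arm, never from a script. Its arguments are lists of equal length, an entry for each row: "offset": the shift along the tool's x, y, z in mm, a list of three; "dr": the turn, a rotation vector about the tool's x, y, z in rad, a list of three; "grip": the finger opening in mm, from 0 to 85.4. In form: {"offset": [[tx, ty, tz], ...], "dr": [[rx, ry, rz], ...], "grip": [grip, ...]}. A call has 1 to 12 rows; each row shifts and turns the commanded pose from where the row before left it, along the tool's axes as they then stand; what a row does not reach is not made up. A row lasts 1/12 s, in which the tool goes at most 41.7 mm and 7.16 degrees, less where a joint would pass 70% of its speed; a pose out of reach is approached as far as the arm can. A call with a gripper value outside its range is refused whole. The fingers move at their own pace and stop on an object; "force" is the grip in N (left out, the last holds). Time passes only in rows, so rows that do not move let the fingers close. It gives the time, the measured TCP pose, the force and the opening at its end, in the units of the state.
- get_obs(): the state, without advancing time (a new reading comes with each control period).
- get_image(name): name is "scene" or "side" or "wrist"; returns a dict with "pixels" (384x512x3 uint8, blue, green, red), "depth" (384x512 float32, mm along the optical axis (not along the pixel's ray), 0 where there is no reading), "K" (3x3 intrinsics, pixels), "k1" (the pictures are not rectified: a ray, as slopes to the right and down, at radius r is drawn at 1 + k1 r^2 times it, then the intrinsics apply), "rvec" (rotation vector, rad) and "tvec" (3), from world to camera coordinates, as OpenCV has them; the wrist camera has in their place "T_tool_cam" (4x4, takes a point from camera to tool coordinates, whose origin is the TCP and whose axes are the flange's). Camera axes: x right, y down, z forward; pixel columns grow to the right and rows downward; lengths in mm; the calibration is good to about 2 mm. A picture is of the moment at which its call begins: read the wrist's pose just before it.
- sign_off(): hands the job in, once; it reports no verdict.
The state is a dict: "t": time; "joint_pos": joint angles; "dq": joint speeds; "tau": joint torques, N m; "eef_pos": TCP position; "ee_rot": TCP orientation; "contact_force": force on the tool from outside, world axes, zero at the start; "wrist_torque": the same for the moment, N m; "opening": finger opening in mm.
Only numpy, scipy, OpenCV 4.12 (cv2) and the standard library are available. Lean on these libraries where they do the work, as an engineer would, in place of code of your own. Each camera call takes 0.05 s, during which the arm holds its last target.

### The job

Four wooden blanks stand side by side in the channel of the marking jig, short of its end stop. With the fingertips, gently push the whole row along the fence as one train until it is tight against the end stop, then push the bolt by its black knob as far as it goes, so that the bolt stands across the channel behind the last blank and the row is ready to be marked out together. Push only: neither grip nor lift the blanks, and leave everything else on the bench where it is.

Things in the scene. Friction and masses are not known exactly. Their poses are not given: they have to be found in the camera images.
- jig: fixed marking jig: plywood base 15 mm thick, channel 93 mm wide along the jig's own x. Dark fence on the far side (-y) with a steel rule on top; end stop at the +x end (left); both 24 mm high above the base; batten on the near side, 12 mm high. The -x end is open; the base ends there 315 mm from the stop's face. Origin at bench height under the channel's centre line, 150 mm before the stop's face
- stop_face (a point): point on the end stop's face that meets the first blank, on the channel's centre line, at the channel's floor (15 mm above the bench). Axes as the jig's: +x along the channel into the stop (to the robot's left), -y square to it toward the fence (away from the robot), z up
- bolt_knob (a point): middle of the thick part (15 mm across, 14 mm high) of the bolt's black upright knob, behind (-y of) the fence, 59 mm above the bench; the knob's top is 11 mm higher, a 10 mm stem is below. It moves with the steel barrel bolt, which slides toward the jig's +y (toward the robot). The bolt's two steel straps, before and behind the knob, reach 36 mm above the bench
- bolt (a joint): travel of the barrel bolt, m: 0 pulled back (nose inside the fence), 0.045 fully shot (12 mm rod 36 mm into the channel). It stays where it is left; about 2.5 N moves it. Shot, its rod passes 2.5 mm behind the last blank of a row that is tight against the stop; a row short of the stop blocks it
- blank_a: one of four equal loose wooden blanks, 0.06 to 0.12 kg, flat in the channel side by side, touching, in any order. Origin under its middle; own x (45 mm) points along the channel toward the stop, own y (90 mm) across it; 32 mm high. The row is 180 mm long and starts 50 to 95 mm short of the stop
- blank_b: one of four equal loose wooden blanks, 0.06 to 0.12 kg, flat in the channel side by side, touching, in any order. Origin under its middle; own x (45 mm) points along the channel toward the stop, own y (90 mm) across it; 32 mm high. The row is 180 mm long and starts 50 to 95 mm short of the stop
- blank_c: one of four equal loose wooden blanks, 0.06 to 0.12 kg, flat in the channel side by side, touching, in any order. Origin under its middle; own x (45 mm) points along the channel toward the stop, own y (90 mm) across it; 32 mm high. The row is 180 mm long and starts 50 to 95 mm short of the stop
- blank_d: one of four equal loose wooden blanks, 0.06 to 0.12 kg, flat in the channel side by side, touching, in any order. Origin under its middle; own x (45 mm) points along the channel toward the stop, own y (90 mm) across it; 32 mm high. The row is 180 mm long and starts 50 to 95 mm short of the stop
- pencil_red: red hexagonal pencil, 128 mm long, 7 mm thick, lying on the bench in front of the jig; origin under its middle
- eraser: small white and blue eraser, 42 x 19 x 13 mm, on the bench in front of the jig; origin under its middle
- slip_stone: grey slip stone, 100 x 40 x 11 mm, lying on the bench behind the fence, to the left of the bolt; origin under its middle
- mallet: carver's wooden mallet, 254 mm long, head up to 86 mm thick, lying at the right of the bench's far edge; origin under its middle
- wax_tin: round green and silver wax tin, 86 mm across, 29 mm high, near the far left corner of the bench; origin under its middle
- wood_glue: white glue bottle with a yellow nozzle, 59 mm across, 185 mm tall, at the far left corner of the bench; origin under its middle
- try_square: try square with a dark wooden stock, 177 x 115 x 21 mm, lying flat at the right edge of the bench; origin under the middle of its outline
There are look-alikes about, which are no part of the job. What is shaped like the blank_d but grey is not meant.

How it is judged (in metres and radians):
On the way, in this order (a step that is already met when the one before it is completed fails the run):
1. the whole row is tight against the end stop (x of each of blank_a, blank_b, blank_c, blank_d in the frame of stop_face above -0.1605 m and z of each of blank_a, blank_b, blank_c, blank_d in the frame of stop_face below 0.004 m), for 0.2 s.
2. the bolt is fully shot behind the last blank, the row still home (value of joint bolt above 0.042 m and x of each of blank_a, blank_b, blank_c, blank_d in the frame of stop_face above -0.1605 m), for 0.2 s.
At the end, for the whole second after the job is handed in: All four blanks flat on the channel floor, at rest and within 3 mm of tight against the end stop and one another; the bolt shot at least 42 of its 45 mm across the channel behind the last blank; the robot clear of everything (all of step 2 and z of each of blank_a, blank_b, blank_c, blank_d in the frame of stop_face below 0.004 m and linear speed of each of blank_a, blank_b, blank_c, blank_d below 0.01 m/s); the robot touches nothing.
It fails at once if a blank is lifted or tipped (z of any of blank_a, blank_b, blank_c, blank_d in the frame of stop_face above 0.008 m or angle between any of blank_a, blank_b, blank_c, blank_d's own z axis and vertical above 0.2 rad).
It fails at once if the row comes apart: two blanks are over 20 mm farther apart than in the closed row of 180 mm (horizontal distance between blank_a and blank_b above 0.156 m or horizontal distance between any of blank_a, blank_b and blank_c above 0.156 m or horizontal distance between any of blank_a, blank_b, blank_c and blank_d above 0.156 m).
It fails at once if a blank is gripped or rammed (the fingers press it with over 40 N) (contact force between the fingers and blank_a above 40 N or contact force between the fingers and blank_b above 40 N or contact force between the fingers and blank_c above 40 N or contact force between the fingers and blank_d above 40 N).
It fails at once if something else on the bench is moved by more than 15 mm (distance of any of pencil_red, eraser, slip_stone, mallet, wax_tin, wood_glue, try_square from where it was at the start of the episode above 0.015 m).
It also fails if it takes over 38 s, if anything falls off the work surface, if the arm or the gripper's body presses on something with over 40 N, if the wrist force passes 120 N, or if a joint passes its speed limit or range.

## Working session

There is one attempt and no reset: what is moved stays moved. The work goes in short steps, Python scripts to look and compute and a tool call to move; the robot and the scene stay as the last step left them, time stands still between calls to the robot, and variables do not carry over. Pictures are saved under pics/ and viewed, and the job is handed in when it is done.

Besides the shell and the picture viewer there is one more tool, called after "Request:" by a JSON object that holds its "api" and its "payload", one argument or row to a line. jog_arm: Moves the arm, as the interface text tells. Its arguments: {"type":"object","properties":{"offset":{"type":"array"},"dr":{"type":"array"},"grip":{"type":"array"},"force":{"type":"number"}},"required":["offset","dr","grip"]}

```bash
mkdir -p pics; ls; python3 - <<'E'
from workcell import get_obs,get_image
import cv2,pickle
print(get_obs())
for n in ["scene","side","wrist"]:
    im=get_image(n); pickle.dump(im,open(f"pics/{n}.pkl","wb")); cv2.imwrite(f"pics/{n}.png",im["pixels"])
    print(n,im["K"].tolist(),im["k1"],im.get("rvec"),im.get("tvec"),im.get("T_tool_cam"))
E
```

```text
pics
{'t': 0.0, 'joint_pos': array([ 1.08667523e+00,  5.28463213e-02,  1.40173536e+00,  3.29079966e-05,
        1.68860971e+00, -7.03089830e-02]), 'dq': array([-4.77346329e-05, -1.62190992e-03,  1.42981609e-03, -6.96348845e-04,
       -3.91363718e-04,  9.97553868e-04]), 'tau': array([-2.81811546e-03, -3.81681132e+01, -3.60169172e+01, -3.75802656e-04,
        6.52733594e-03,  1.57639226e-05]), 'eef_pos': array([210.95087281, 480.45366966, 249.46204053]), 'ee_rot': array([-2.34486619e-04,  2.05430990e-01,  9.78671277e-01, -7.64375271e-04]), 'contact_force': array([ 0.09872394,  0.44052685, -0.27813988]), 'wrist_torque': array([-0.03026585, -0.00593835,  0.01160214]), 'opening': 85.75325763068365}
scene [[369.92664440113214, 0.0, 255.56490240187418], [0.0, 369.92664440113214, 188.63123365767777], [0.0, 0.0, 1.0]] -0.07175971412309262 [ 2.19108507 -1.09108174  0.45002107] [-356.8546324   372.14491817  717.19530762] None
side [[406.4500560604721, 0.0, 250.09492551312553], [0.0, 406.4500560604721, 191.91138260620696], [0.0, 0.0, 1.0]] -0.11397080247865592 [ 2.04511317 -0.64307096  0.32900675] [-447.80298986  225.87619047  945.29238634] None
wrist [[288.26194962306323, 0.0, 253.5202925406443], [0.0, 288.26194962306323, 189.56601792152142], [0.0, 0.0, 1.0]] 0.009406168707040646 None None [[ 4.78616062e-04 -9.65522721e-01 -2.60318354e-01  6.55374646e+01]
 [ 9.99999882e-01  4.40360158e-04  2.05280442e-04 -3.76254091e-01]
 [-8.35690993e-05 -2.60318422e-01  9.65522818e-01 -1.22612922e+02]
 [ 0.00000000e+00  0.00000000e+00  0.00000000e+00  1.00000000e+00]]
```

View pics/scene.png

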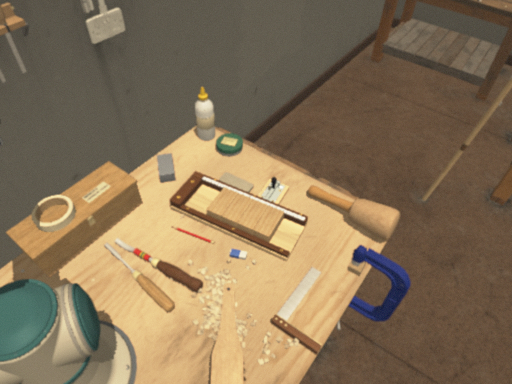

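View pics/side.png

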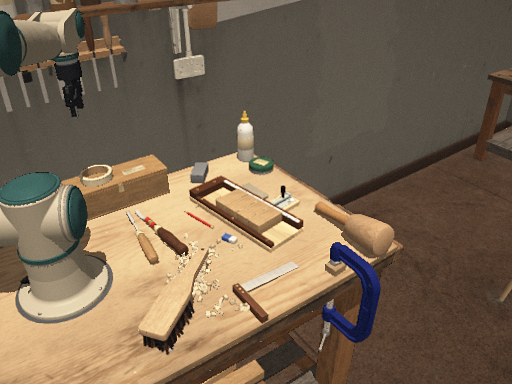

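View pics/wrist.png

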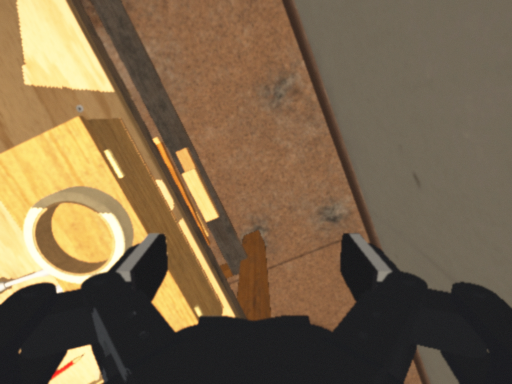

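The scene view shows the jig at about (240,212), with the row at about (245,215) and the bolt knob at about (273,183). I'll make top-down maps from the depth images.

```bash
cat > h.py <<'E'
import numpy as np,cv2,pickle
def cloud(im,T=None):
    K=im["K"];d=im["depth"];h,w=d.shape
    u,v=np.meshgrid(np.arange(w),np.arange(h))
    dist=np.array([im["k1"],0,0,0,0.])
    n=cv2.undistortPoints(np.stack([u,v],-1).reshape(-1,1,2).astype(np.float64),K,dist).reshape(h,w,2)
    P=np.dstack([n*d[...,None],d])
    if T is None:
        R=cv2.Rodrigues(np.array(im["rvec"],float))[0];P=(P-np.array(im["tvec"]).ravel())@R
    else: P=P@T[:3,:3].T+T[:3,3]
    P[d<=0]=np.nan
    return P
def ortho(P,pix,x0,x1,y0,y1,s=2):
    # rows: x decreasing downward; cols: y decreasing rightwards ; s px/mm
    H=int((x1-x0)*s);W=int((y1-y0)*s)
    img=np.zeros((H,W,3),np.uint8);z=np.full((H,W),-1e9)
    p=P.reshape(-1,3);c=pix.reshape(-1,3)
    ok=np.isfinite(p[:,0]);p=p[ok];c=c[ok]
    for i in np.argsort(p[:,2]):
        r=int((x1-p[i,0])*s);q=int((y1-p[i,1])*s)
        if 0<=r<H and 0<=q<W: cv2.rectangle(img,(q-1,r-1),(q+1,r+1),c[i].tolist(),-1)
    return img
def obsT(o):
    from scipy.spatial.transform import Rotation as R
    T=np.eye(4);q=o["ee_rot"];T[:3,:3]=R.from_quat([q[1],q[2],q[3],q[0]]).as_matrix();T[:3,3]=o["eef_pos"];return T
E
python3 - <<'E'
from h import *
for n in ["scene","side"]:
    im=pickle.load(open(f"pics/{n}.pkl","rb"));P=cloud(im)
    if n=="scene":
        for uv in [(273,183),(245,215),(170,205),(305,217),(290,250),(193,176),(235,182),(205,233),(310,340)]: print(uv,P[uv[1],uv[0]].round())
    else:
        for uv in [(283,190),(245,205),(190,195),(300,224),(278,245)]: print(uv,P[uv[1],uv[0]].round())
    img=ortho(P,im["pixels"],400,800,-250,250,1.5)
    cv2.imwrite(f"pics/o_{n}.png",img)
    zc=np.clip(np.nan_to_num(P[...,2])*4,0,255).astype(np.uint8)
    cv2.imwrite(f"pics/oz_{n}.png",ortho(P,cv2.applyColorMap(zc,cv2.COLORMAP_JET),400,800,-250,250,1.5))
E
```

```text
(273, 183) [627. -36.  57.]
(245, 215) [499. -39.  47.]
(170, 205) [422. 159.  15.]
(305, 217) [ 591. -163.   41.]
(290, 250) [ 499. -179.   15.]
(193, 176) [526. 168.  38.]
(235, 182) [598.  74.  15.]
(205, 233) [417.  29.   1.]
(310, 340) [ 335. -335.   21.]
(283, 190) [634. -37.  59.]
(245, 205) [511. -21.  45.]
(190, 195) [426. 158.  19.]
(300, 224) [ 591. -167.   32.]
(278, 245) [ 507. -180.    8.]
```

```bash
python3 -c "
from h import *
im=cv2.imread('pics/scene.png')[140:270,140:330];cv2.imwrite('pics/sc.png',cv2.resize(im,None,fx=4,fy=4,interpolation=3))"
```

```text
(no output)
```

View pics/sc.png

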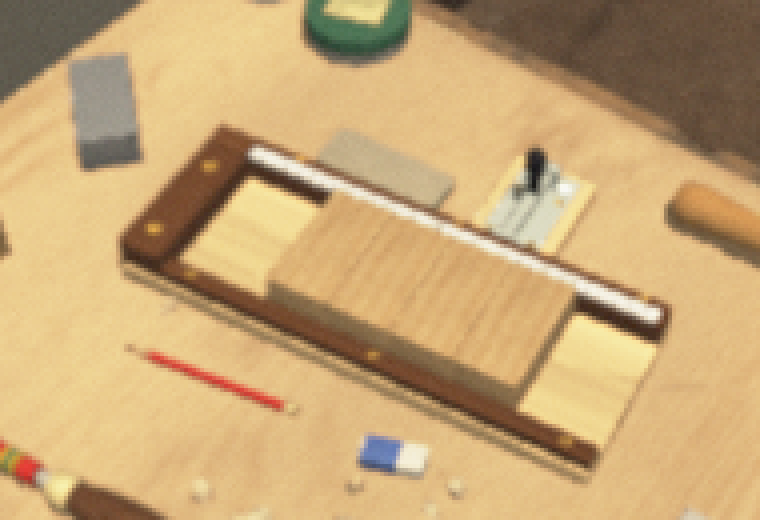

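View pics/o_scene.png

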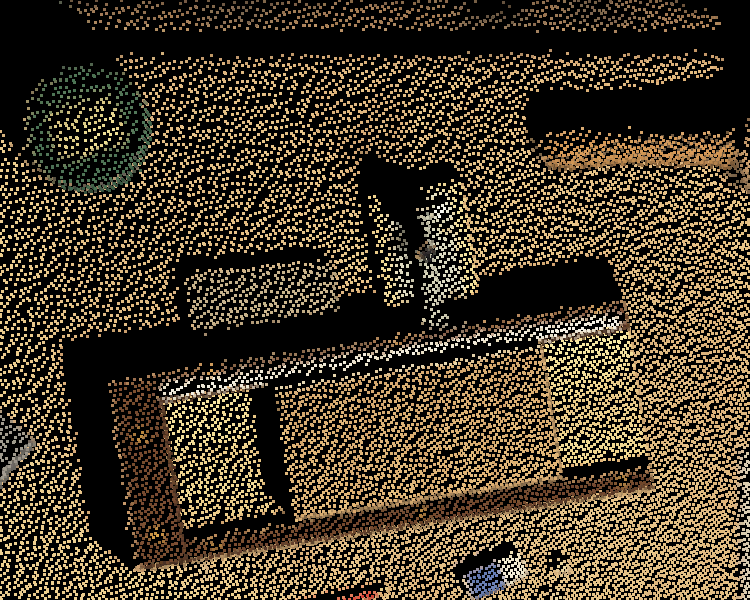

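View pics/oz_scene.png

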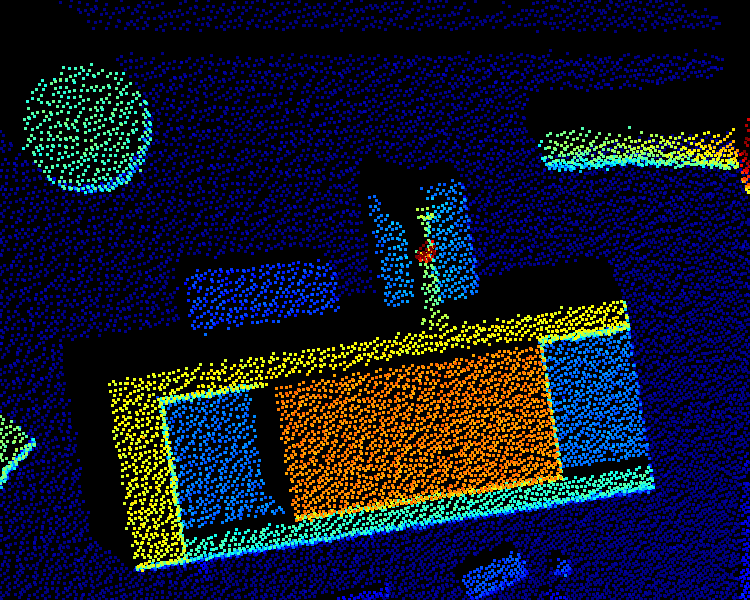

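```bash
python3 - <<'E'
from h import *
for n in ["scene","side"]:
    im=pickle.load(open(f"pics/{n}.pkl","rb"));P=cloud(im).reshape(-1,3);pix=im["pixels"].reshape(-1,3)
    P0=P
    roi=(P[:,0]>400)&(P[:,0]<620)&(P[:,1]>-200)&(P[:,1]<190)
    b=P[roi&(P[:,2]>43.5)&(P[:,2]<52)]
    r=cv2.minAreaRect(b[:,:2].astype(np.float32));print(n,"blanks",r,np.median(b[:,2]),len(b))
    # trimmed rect: in axis frame percentiles
    a=np.deg2rad(r[2]);
    # base floor
    tb=P[(np.abs(P[:,0]-600)<100)&(np.abs(P[:,1])<200)&(np.abs(P[:,2])<5)];print("bench z",np.median(tb[:,2]))
    f=P[roi&(P[:,2]>35)&(P[:,2]<42.)]
    r2=cv2.minAreaRect(f[:,:2].astype(np.float32));print("fence+stop",r2)
    th=None
    # fence direction via white rule
    k=roi&(P[:,2]>34)&(P[:,2]<44)&(pix.min(1)>150)
    w=P[k][:,:2];l=cv2.fitLine(w.astype(np.float32),cv2.DIST_HUBER,0,.01,.01).ravel();print("rule",l,np.degrees(np.arctan2(-l[0],-l[1])),len(w))
    kk=(P[:,2]>50)&(np.abs(P[:,0]-635)<40)&(np.abs(P[:,1]+36)<40)
    q=P[kk];print("knob",len(q),q.mean(0),np.percentile(q,[5,50,95],axis=0).round(1).tolist())
    bl=P[roi&(P[:,2]>34)&(P[:,2]<44)]
E
```

```text
scene blanks ((506.18280029296875, 16.267005920410156), (96.47442626953125, 271.9819030761719), 9.218121528625488) 47.21652633775185 1941
bench z 0.1366398313186332
fence+stop ((527.5755615234375, 0.6203460693359375), (145.2789306640625, 355.98895263671875), 12.279145240783691)
rule [ 1.5680772e-01 -9.8762918e-01  5.6454187e+02 -1.9850002e+01] -9.021652 288
knob 40 [630.72423872 -34.39206307  62.76346535] [[626.5, -39.6, 52.6], [629.8, -34.3, 63.8], [636.3, -28.5, 70.6]]
side blanks ((517.7703247070312, -9.547607421875), (107.08863830566406, 306.05096435546875), 6.5593085289001465) 48.4263069971622 1243
bench z 1.2344744819311448
fence+stop ((528.2364501953125, 1.46478271484375), (139.62957763671875, 357.8674011230469), 12.329085350036621)
rule [ 1.6026838e-01 -9.8707348e-01  5.6713147e+02 -1.9609644e+01] -9.222473 147
knob 37 [634.60582524 -36.1574545   62.57883276] [[630.5, -41.9, 51.5], [634.0, -36.0, 63.9], [640.0, -31.0, 71.3]]
```

```bash
cat >> h.py <<'E'
ex=np.array([-.159,.9873]);ey=np.array([-.9873,-.159])
def edges(P):
    P=P.reshape(-1,3);P=P[np.isfinite(P[:,0])]
    u=P[:,:2]@ex;v=P[:,:2]@ey;z=P[:,2]
    # v axis: distance toward robot
    pc=lambda a:np.percentile(a,[1,5,50,95,99]).round(1).tolist() if len(a) else None
    roi=(u>-260)&(u<110)&(v<-420)&(v>-580)
    b=roi&(z>44)&(z<52)&(v<-450)&(v>-550)
    print("blank top u",pc(u[b]),"v",pc(v[b]),"z",pc(z[b]))
    # bin histogram counts
    hu,e=np.histogram(u[b],bins=np.arange(-260,110,3));print({int(e[i]):int(hu[i]) for i in range(len(hu)) if 0<hu[i]})
    vm=np.median(v[b])
    s=(np.abs(v-vm)<35)&(z>36)&(z<42)&(u>0);print("stop top u",pc(u[s]),"z",pc(z[s]))
    fl=(np.abs(v-vm)<35)&(z>11)&(z<19)
    print("floor left u",pc(u[fl&(u>0)]),"right",pc(u[fl&(u<0)]),"z",pc(z[fl]))
    fe=(u>-150)&(u<50)&(z>36)&(z<42)&(v<vm-30);print("fence v",pc(v[fe]))
    ba=(u>-200)&(u<50)&(z>23)&(z<31)&(v>vm+30)&(v<vm+70);print("batten v",pc(v[ba]))
    k=(z>50)&(np.abs(P[:,0]-633)<30)&(np.abs(P[:,1]+36)<30)
    print("knob u",pc(u[k]),"v",pc(v[k]),"z",pc(z[k]))
E
python3 - <<'E'
from h import *
for n in ["scene","side"]:
    print(n);edges(cloud(pickle.load(open(f"pics/{n}.pkl","rb"))))
E
```

```text
scene
blank top u [-198.9, -191.9, -114.4, -29.7, -21.3] v [-544.5, -540.6, -497.6, -458.3, -455.3] z [44.4, 45.1, 47.2, 49.4, 50.2]
{-203: 5, -200: 37, -197: 33, -194: 36, -191: 34, -188: 34, -185: 34, -182: 34, -179: 32, -176: 34, -173: 32, -170: 34, -167: 34, -164: 38, -161: 30, -158: 35, -155: 32, -152: 36, -149: 30, -146: 37, -143: 33, -140: 33, -137: 32, -134: 31, -131: 36, -128: 30, -125: 31, -122: 35, -119: 31, -116: 26, -113: 33, -110: 33, -107: 31, -104: 31, -101: 36, -98: 29, -95: 34, -92: 28, -89: 36, -86: 29, -83: 29, -80: 29, -77: 29, -74: 29, -71: 36, -68: 28, -65: 33, -62: 32, -59: 25, -56: 30, -53: 31, -50: 29, -47: 33, -44: 23, -41: 34, -38: 26, -35: 27, -32: 38, -29: 28, -26: 29, -23: 29, -20: 5, 70: 1}
stop top u [55.0, 56.6, 74.3, 719.9, 725.2] z [36.7, 36.9, 38.9, 41.2, 41.8]
floor left u [0.8, 3.6, 33.7, 718.6, 723.1] right [-531.8, -429.1, -231.6, -199.6, -1.0] z [11.4, 12.6, 15.2, 17.7, 18.7]
fence v [-619.4, -567.8, -558.4, -548.8, -547.7]
batten v [-457.8, -456.7, -447.9, -440.1, -439.4]
knob u [-140.4, -139.7, -134.8, -128.1, -127.5] v [-624.9, -623.0, -61
[... 512 characters left out ...]
17, -107: 17, -104: 24, -101: 20, -98: 20, -95: 17, -92: 16, -89: 22, -86: 14, -83: 25, -80: 17, -77: 17, -74: 23, -71: 16, -68: 15, -65: 24, -62: 14, -59: 18, -56: 20, -53: 21, -50: 14, -47: 17, -44: 18, -41: 20, -38: 17, -35: 16, -32: 15, -29: 20, -26: 18, -23: 13, -20: 2}
stop top u [53.3, 53.8, 73.1, 720.8, 726.2] z [36.4, 36.6, 40.2, 41.7, 41.8]
floor left u [4.0, 16.2, 44.7, 721.0, 724.7] right [-542.3, -533.0, -240.9, -202.7, -199.8] z [11.3, 12.5, 16.2, 18.4, 18.8]
fence v [-646.8, -621.1, -564.3, -552.0, -550.3]
batten v [-461.0, -460.2, -450.0, -443.1, -442.1]
knob u [-142.9, -142.7, -136.6, -131.3, -130.9] v [-628.5, -626.5, -620.0, -617.1, -616.2] z [50.8, 51.5, 63.9, 71.3, 71.9]
```

Request:
{"api": "jog_arm", "payload": {
  "offset": [
    [0,0,0],
    [0,0,0],
    [0,0,0],
    [0,0,0],
    [0,0,0],
    [0,0,0],
    [0,0,0],
    [0,0,0],
    [0,0,0],
    [-34,10.9,0],
    [-34,10.9,0],
    [-34,10.9,0]
  ],
  "dr": [
    [0,0,0.111],
    [0,0,0.111],
    [0,0,0.111],
    [0,0,0.111],
    [0,0,0.111],
    [0,0,0.111],
    [0,0,0.111],
    [0,0,0.111],
    [0,0,0.111],
    [0,0,0],
    [0,0,0],
    [0,0,0]
  ],
  "grip": [40,40,40,40,40,40,40,40,40,40,40,40]
}}

```text
t: 1.15
eef_pos: [259.5, 384.0, 249.7]
ee_rot: [0.0, 0.649, 0.761, -0.0]
contact_force: [0.1, -0.3, 0.8]
opening: 39.8
```

Request:
{"api": "jog_arm", "payload": {
  "offset": [
    [-34,10.9,0],
    [-34,10.9,0],
    [-34,10.9,0],
    [-34,10.9,0],
    [-34,10.9,0],
    [-34,10.9,0],
    [-34,10.9,0],
    [-34,10.9,0],
    [-34,10.9,0],
    [-34,10.9,0],
    [0,0,0],
    [0,0,0]
  ],
  "dr": [
    [0,0,0],
    [0,0,0],
    [0,0,0],
    [0,0,0],
    [0,0,0],
    [0,0,0],
    [0,0,0],
    [0,0,0],
    [0,0,0],
    [0,0,0],
    [0,0,0],
    [0,0,0]
  ],
  "grip": [40,40,40,40,40,40,40,40,40,40,40,40]
}}

```text
t: 2.15
eef_pos: [420.8, 65.2, 249.9]
ee_rot: [-0.0, 0.65, 0.76, -0.0]
contact_force: [0.8, 0.8, -0.1]
opening: 39.6
```

```bash
python3 - <<'E'
from workcell import get_obs,get_image
from h import *
o=get_obs();print(o["t"],o["eef_pos"],o["ee_rot"],o["opening"],o["joint_pos"])
im=get_image("wrist");cv2.imwrite("pics/w2.png",im["pixels"])
T=obsT(o);print(T[:2,:2]);p=o["eef_pos"][:2];print("uv",p@ex,p@ey)
edges(cloud(im,T@np.array(im["T_tool_cam"])))
E
```

```text
2.15 [420.79109237  65.22469681 249.86064365] [-4.66878138e-04  6.50460122e-01  7.59540215e-01 -2.70973273e-04] 39.601871549243974 [ 6.68511922e-02 -2.33146576e-01  1.66903034e+00  2.68709227e-04
  1.70675517e+00 -8.75284650e-02]
[[-0.15380282  0.98810099]
 [ 0.98810149  0.15380311]]
uv -2.509440526891863 -425.81777228799353
blank top u [-193.8, -180.9, -64.7, -22.5, -19.1] v [-545.9, -542.6, -495.2, -459.6, -457.5] z [44.2, 44.7, 45.9, 47.1, 47.5]
{-200: 3, -197: 48, -194: 55, -191: 48, -188: 55, -185: 51, -182: 54, -179: 49, -176: 45, -173: 45, -170: 41, -167: 45, -164: 43, -161: 34, -158: 44, -155: 37, -152: 37, -149: 37, -146: 33, -143: 34, -140: 36, -137: 33, -134: 31, -131: 39, -128: 36, -125: 40, -122: 39, -119: 40, -116: 53, -113: 55, -110: 60, -107: 73, -104: 68, -101: 73, -98: 83, -95: 85, -92: 83, -89: 90, -86: 105, -83: 108, -80: 112, -77: 132, -74: 148, -71: 124, -68: 170, -65: 173, -62: 163, -59: 170, -56: 194, -53: 158, -50: 183, -47: 188, -44: 165, -41: 204, -38: 155, -35: 204, -32: 177, -29: 188, -26: 193, -23: 187, -20: 116}
stop top u [56.8, 58.0, 74.0, 89.5, 90.9] z [36.2, 36.7, 38.0, 39.2, 39.7]
floor left u [0.5, 3.1, 30.2, 55.3, 167.9] right [-19.1, -18.8, -9.8, -0.9, -0.7] z [12.2, 12.7, 14.0, 15.3, 16.4]
fence v [-616.9, -567.2, -558.3, -549.7, -543.8]
batten v [-457.4, -455.7, -448.9, -442.3, -441.7]
knob u [-133.1, -131.6, -127.2, -124.9, -124.4] v [-627.2, -625.9, -620.1, -615.6, -615.2] z [51.2, 52.4, 63.3, 69.1, 69.9]
```

View pics/w2.png

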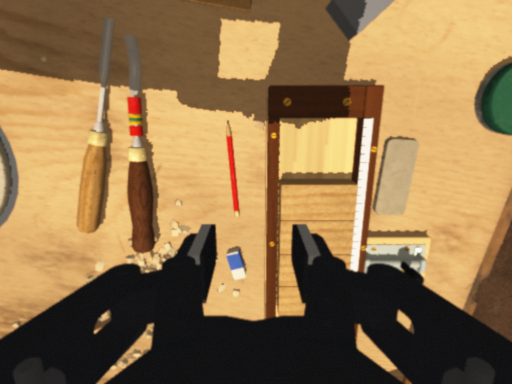

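The wrist view shows the channel (270–380, 90–310) square in the picture. It agrees with the other cameras: channel centre v≈-502.5, row u -199..-19, stop face u≈55.5. Next I move behind the row and go down.

Request:
{"api": "jog_arm", "payload": {
  "offset": [
    [-30,9.5,0],
    [-30,9.5,0],
    [-30,9.5,0],
    [-30,9.5,0],
    [-30,9.5,0],
    [-30,9.5,0],
    [-30,9.5,0],
    [-30,9.5,0],
    [0,0,30],
    [0,0,30],
    [0,0,30],
    [0,0,0]
  ],
  "dr": [
    [0,0,0],
    [0,0,0],
    [0,0,0],
    [0,0,0],
    [0,0,0],
    [0,0,0],
    [0,0,0],
    [0,0,0],
    [0,0,0],
    [0,0,0],
    [0,0,0],
    [0,0,0]
  ],
  "grip": [40,40,40,40,40,40,40,40,40,40,40,40]
}}

```text
t: 3.2
eef_pos: [530.8, -155.8, 153.3]
ee_rot: [-0.006, 0.648, 0.761, -0.002]
contact_force: [-0.2, 0.4, -1.6]
opening: 40.1
```

```bash
python3 - <<'E'
from workcell import get_obs,get_image
from h import *
o=get_obs();print(o["t"],o["eef_pos"],o["opening"])
im=get_image("wrist");cv2.imwrite("pics/w3.png",im["pixels"])
T=obsT(o);p=o["eef_pos"][:2];print("uv",p@ex,p@ey)
edges(cloud(im,T@np.array(im["T_tool_cam"])))
E
```

```text
3.2 [ 530.79365321 -155.84496852  153.3214906 ] 40.14424476341239
uv -238.26192827805585 -499.27322381653136
blank top u [-198.5, -193.7, -143.0, -100.7, -97.2] v [-545.7, -542.1, -502.0, -461.7, -458.2] z [44.4, 44.8, 46.0, 47.2, 47.7]
{-200: 349, -197: 437, -194: 445, -191: 451, -188: 454, -185: 458, -182: 459, -179: 460, -176: 463, -173: 461, -170: 461, -167: 466, -164: 467, -161: 469, -158: 471, -155: 501, -152: 480, -149: 476, -146: 543, -143: 535, -140: 491, -137: 566, -134: 512, -131: 572, -128: 526, -125: 573, -122: 541, -119: 581, -116: 575, -113: 558, -110: 589, -107: 596, -104: 609, -101: 605, -98: 328}
stop top u None z None
floor left u None right [-258.0, -255.4, -229.7, -205.7, -203.8] z [12.4, 12.8, 14.0, 15.1, 15.5]
fence v [-618.3, -567.4, -558.2, -549.2, -548.7]
batten v [-453.4, -452.9, -447.7, -442.4, -441.8]
knob u [-140.0, -139.4, -133.8, -127.5, -126.3] v [-626.5, -624.8, -617.8, -614.4, -613.9] z [51.3, 53.0, 66.2, 69.7, 70.1]
```

View pics/w3.png

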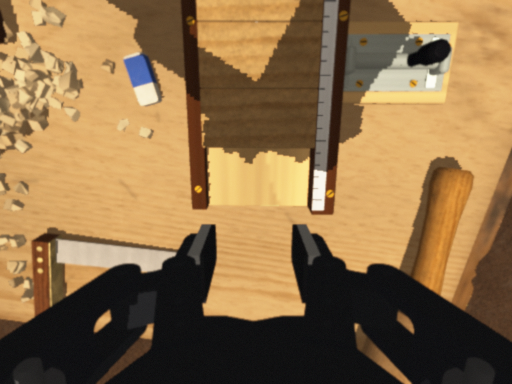

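Request:
{"api": "jog_arm", "payload": {
  "offset": [
    [0,3,18],
    [0,0,20],
    [0,0,20],
    [0,0,20],
    [0,0,15],
    [0,0,10],
    [0,0,5],
    [0,0,0]
  ],
  "dr": [
    [0,0,0],
    [0,0,0],
    [0,0,0],
    [0,0,0],
    [0,0,0],
    [0,0,0],
    [0,0,0],
    [0,0,0]
  ],
  "grip": [40,40,40,40,40,40,40,40]
}}

```text
t: 3.92
eef_pos: [536.8, -157.6, 52.9]
ee_rot: [0.0, 0.649, 0.761, 0.0]
contact_force: [0.3, 0.3, -0.1]
opening: 39.9
```

```bash
python3 - <<'E'
from workcell import get_obs,get_image
from h import *
o=get_obs();p=o["eef_pos"][:2];print(o["t"],o["eef_pos"],o["opening"],"uv",p@ex,p@ey,obsT(o).round(3)[:3,:3])
for n in ["wrist","scene"]:
    im=get_image(n);cv2.imwrite(f"pics/{n}4.png",im["pixels"])
E
```

```text
3.9167 [ 536.82091154 -157.61599701   52.90747243] 39.86516153311867 uv -240.96879877753196 -504.94234243672565 [[-0.158  0.987  0.001]
 [ 0.987  0.158 -0.   ]
 [-0.     0.001 -1.   ]]
```

View pics/wrist4.png

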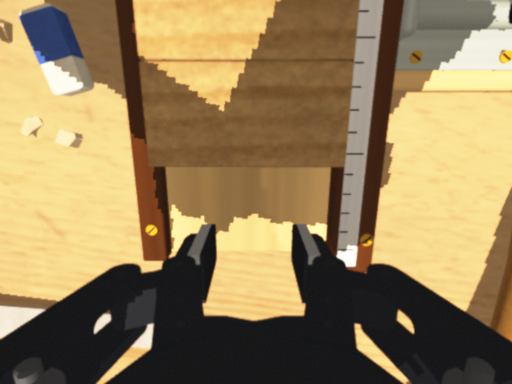

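Request:
{"api": "jog_arm", "payload": {
  "offset": [
    [0,-2,5],
    [0,0,5],
    [0,0,3],
    [5,0,0],
    [5,0,0],
    [5,0,0],
    [4,0,0],
    [2,0,0],
    [2,0,0],
    [0,0,0]
  ],
  "dr": [
    [0,0,0],
    [0,0,0],
    [0,0,0],
    [0,0,0],
    [0,0,0],
    [0,0,0],
    [0,0,0],
    [0,0,0],
    [0,0,0],
    [0,0,0]
  ],
  "grip": [40,40,40,40,40,40,40,40,40,40]
}}

```text
t: 4.85
eef_pos: [530.8, -135.2, 39.4]
ee_rot: [0.0, 0.649, 0.761, 0.0]
contact_force: [0.3, -0.9, -0.3]
opening: 40.2
```

```bash
cat > s.py <<'E'
import sys
from workcell import get_obs,get_image
from h import *
o=get_obs();p=o["eef_pos"][:2];print(o["t"],o["eef_pos"],o["opening"],"uv",p@ex,p@ey,o["contact_force"])
for n in sys.argv[2:]:
    im=get_image(n);cv2.imwrite(f"pics/{n}{sys.argv[1]}.png",im["pixels"]);pickle.dump(im,open(f"pics/{n}{sys.argv[1]}.pkl","wb"))
E
python3 s.py 5 wrist side
```

```text
4.85 [ 530.7827762  -135.24234427   39.40859664] 40.18075958240323 uv -217.9192279136872 -502.53830220183767 [ 0.32995752 -0.8892072  -0.25657134]
```

View pics/wrist5.png

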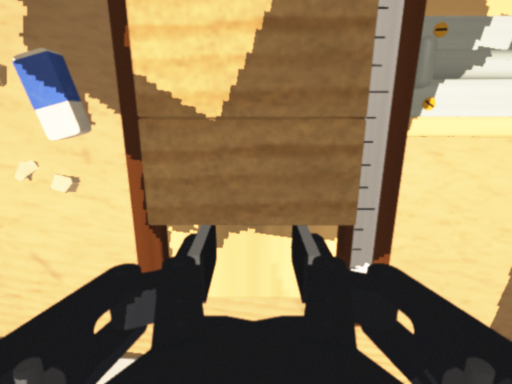

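```bash
python3 -c "
from h import *
im=cv2.imread('pics/side5.png')[150:280,160:350];cv2.imwrite('pics/side5c.png',cv2.resize(im,None,fx=4,fy=4,interpolation=3))"
```

```text
(no output)
```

View pics/side5c.png

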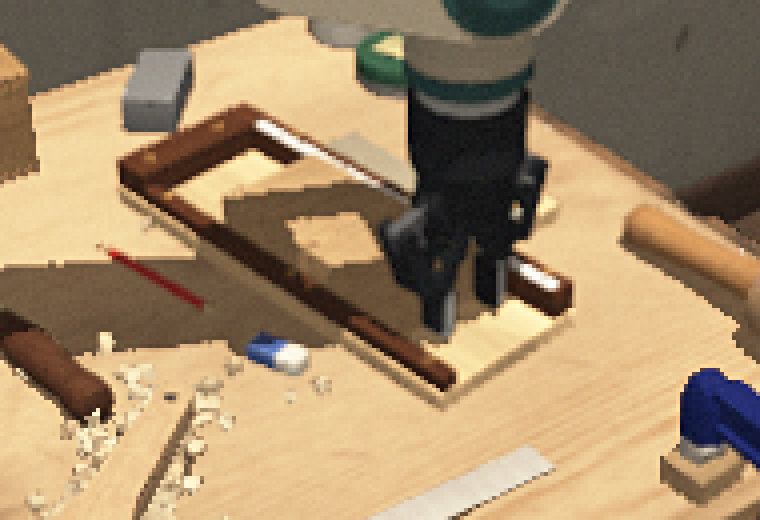

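Both views show the fingertips low in the channel, just behind the row: wrist tips are at (205,230) and (300,230), and the row edge is at v≈225. Now I push slowly.

Request:
{"api": "jog_arm", "payload": {
  "offset": [
    [2,0,0],
    [3,0,0],
    [4,0,0],
    [4,0,0],
    [4,0,0],
    [4,0,0],
    [4,0,0],
    [4,0,0],
    [4,0,0],
    [4,0,0],
    [4,0,0],
    [4,0,0]
  ],
  "dr": [
    [0,0,0],
    [0,0,0],
    [0,0,0],
    [0,0,0],
    [0,0,0],
    [0,0,0],
    [0,0,0],
    [0,0,0],
    [0,0,0],
    [0,0,0],
    [0,0,0],
    [0,0,0]
  ],
  "grip": [40,40,40,40,40,40,40,40,40,40,40,40]
}}

```text
t: 5.95
eef_pos: [523.6, -90.8, 39.3]
ee_rot: [-0.0, 0.649, 0.761, 0.0]
contact_force: [0.2, -1.0, -0.4]
opening: 40.4
```

Request:
{"api": "jog_arm", "payload": {
  "offset": [
    [4,0,0],
    [4,0,0],
    [4,0,0],
    [4,0,0],
    [4,0,0],
    [3,0,0],
    [2,0,0],
    [1,0,0],
    [0,0,0]
  ],
  "dr": [
    [0,0,0],
    [0,0,0],
    [0,0,0],
    [0,0,0],
    [0,0,0],
    [0,0,0],
    [0,0,0],
    [0,0,0],
    [0,0,0]
  ],
  "grip": [40,40,40,40,40,40,40,40,40]
}}

```text
t: 6.7
eef_pos: [519.6, -65.2, 39.3]
ee_rot: [-0.0, 0.649, 0.761, 0.0]
contact_force: [-0.7, -0.1, -0.2]
opening: 40.3
```

```bash
python3 s.py 6 wrist scene side; python3 -c "
from h import *
for n in ['scene','side']:
  im=cv2.imread(f'pics/{n}6.png')[140:280,140:350];cv2.imwrite(f'pics/{n}6c.png',cv2.resize(im,None,fx=3.5,fy=3.5,interpolation=3))"
```

```text
6.7 [519.56072921 -65.19213414  39.31265501] 40.32489852564281 uv -146.97434997714166 -502.5967586206092 [-0.67135003 -0.08083326 -0.15285557]
```

View pics/wrist6.png

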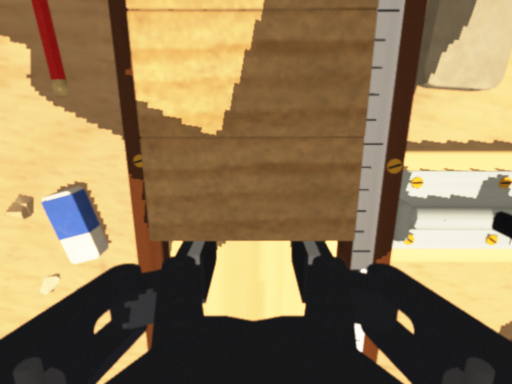

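View pics/side6c.png

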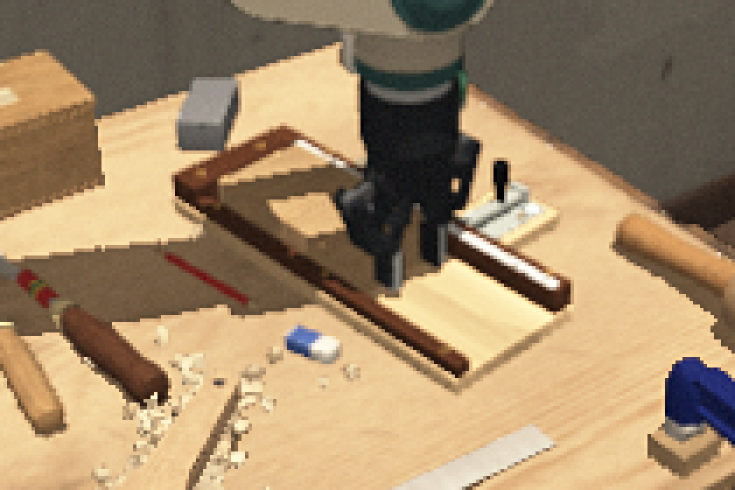

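Request:
{"api": "jog_arm", "payload": {
  "offset": [
    [2,0,0],
    [2,0,0],
    [2,0,0],
    [1,0,0],
    [1,0,0],
    [0,0,0]
  ],
  "dr": [
    [0,0,0],
    [0,0,0],
    [0,0,0],
    [0,0,0],
    [0,0,0],
    [0,0,0]
  ],
  "grip": [40,40,40,40,40,40]
}}

```text
t: 7.35
eef_pos: [518.4, -57.4, 39.4]
ee_rot: [0.0, 0.649, 0.761, 0.0]
contact_force: [-0.8, -1.1, 0.6]
opening: 39.9
```

Request:
{"api": "jog_arm", "payload": {
  "offset": [
    [1,0,0],
    [1,0,0],
    [0,0,0]
  ],
  "dr": [
    [0,0,0],
    [0,0,0],
    [0,0,0]
  ],
  "grip": [40,40,40]
}}

```text
t: 7.6
eef_pos: [518.1, -55.5, 39.4]
ee_rot: [0.0, 0.649, 0.761, 0.0]
contact_force: [-0.3, -1.2, 0.9]
opening: 39.9
```

```bash
python3 s.py 7 wrist scene; python3 -c "
from h import *
for n in ['scene']:
  im=cv2.imread(f'pics/{n}7.png')[140:280,140:350];cv2.imwrite(f'pics/{n}7c.png',cv2.resize(im,None,fx=3.5,fy=3.5,interpolation=3))"
```

```text
7.6 [518.05790958 -55.53857857  39.37078209] 39.93745730305721 uv -137.20444624475994 -502.64794013136094 [-0.34260357 -1.18163631  0.92740341]
```

View pics/scene7c.png

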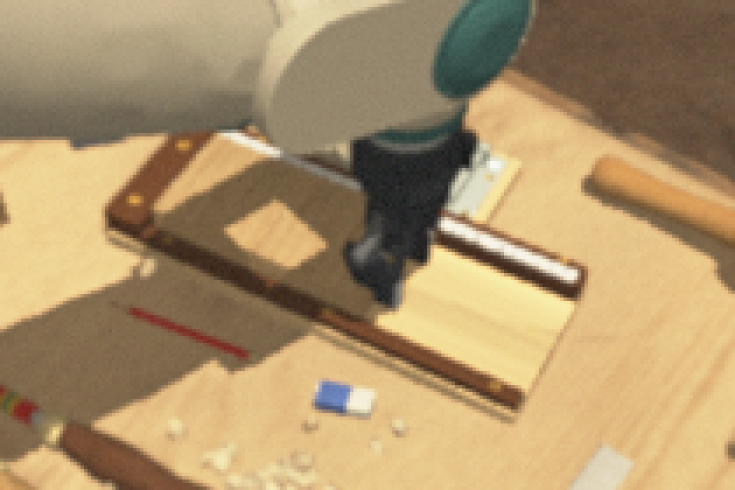

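Request:
{"api": "jog_arm", "payload": {
  "offset": [
    [1,0,0],
    [1,0,0],
    [0,0,0]
  ],
  "dr": [
    [0,0,0],
    [0,0,0],
    [0,0,0]
  ],
  "grip": [40,40,40]
}}

```text
t: 7.95
eef_pos: [517.7, -53.6, 39.3]
ee_rot: [0.0, 0.649, 0.761, 0.0]
contact_force: [0.2, -1.5, 0.9]
opening: 39.8
```

Request:
{"api": "jog_arm", "payload": {
  "offset": [
    [1,0,0],
    [0,0,0]
  ],
  "dr": [
    [0,0,0],
    [0,0,0]
  ],
  "grip": [40,40]
}}

```text
t: 8.12
eef_pos: [517.6, -53.0, 39.4]
ee_rot: [0.0, 0.649, 0.761, -0.0]
contact_force: [1.2, -4.2, 0.7]
opening: 39.8
```

Request:
{"api": "jog_arm", "payload": {
  "offset": [
    [1,0,0],
    [0,0,0]
  ],
  "dr": [
    [0,0,0],
    [0,0,0]
  ],
  "grip": [40,40]
}}

```text
t: 8.28
eef_pos: [517.5, -53.0, 39.4]
ee_rot: [0.001, 0.649, 0.761, -0.001]
contact_force: [-0.1, -8.3, 0.1]
opening: 39.9
```

The force has climbed to 8 N with no further movement, so the row is against the stop. I'll press a little more and hold, then back off and look.

Request:
{"api": "jog_arm", "payload": {
  "offset": [
    [1,0,0],
    [0,0,0],
    [0,0,0],
    [0,0,0]
  ],
  "dr": [
    [0,0,0],
    [0,0,0],
    [0,0,0],
    [0,0,0]
  ],
  "grip": [40,40,40,40]
}}

```text
t: 8.62
eef_pos: [517.3, -52.9, 39.4]
ee_rot: [0.001, 0.649, 0.76, -0.001]
contact_force: [0.5, -12.2, -0.4]
opening: 40.1
```

Request:
{"api": "jog_arm", "payload": {
  "offset": [
    [-4,0,0],
    [-8,0,0],
    [-13,0,0],
    [0,0,-15],
    [0,0,-30],
    [0,0,-35],
    [0,0,-35],
    [0,0,0]
  ],
  "dr": [
    [0,0,0],
    [0,0,0],
    [0,0,0],
    [0,0,0],
    [0,0,0],
    [0,0,0],
    [0,0,0],
    [0,0,0]
  ],
  "grip": [40,40,40,40,40,40,40,40]
}}

```text
t: 9.28
eef_pos: [524.3, -76.6, 162.4]
ee_rot: [0.005, 0.649, 0.761, 0.003]
contact_force: [0.6, -0.2, 1.8]
opening: 39.9
```

```bash
python3 s.py 8 wrist scene side; python3 -c "
from h import *
from workcell import get_obs
for n in ['scene']:
  im=cv2.imread(f'pics/{n}8.png')[140:280,140:350];cv2.imwrite(f'pics/{n}8c.png',cv2.resize(im,None,fx=3.5,fy=3.5,interpolation=3))
im=pickle.load(open('pics/wrist8.pkl','rb'));edges(cloud(im,obsT(get_obs())@np.array(im['T_tool_cam'])))"
```

```text
9.2833 [524.34485842 -76.60231864 162.36441383] 39.946414760167 uv -159.00030168170161 -505.50591005785964 [ 0.60508672 -0.15695263  1.75895108]
blank top u None v None z None
{}
stop top u None z None
floor left u None right None z None
fence v None
batten v None
knob u [-137.6, -136.4, -130.2, -124.6, -124.0] v [-622.3, -620.9, -614.6, -609.9, -609.5] z [50.6, 51.9, 58.1, 60.0, 60.5]
  return _methods._mean(a, axis=axis, dtype=dtype,
  ret = ret.dtype.type(ret / rcount)
```

View pics/wrist8.png

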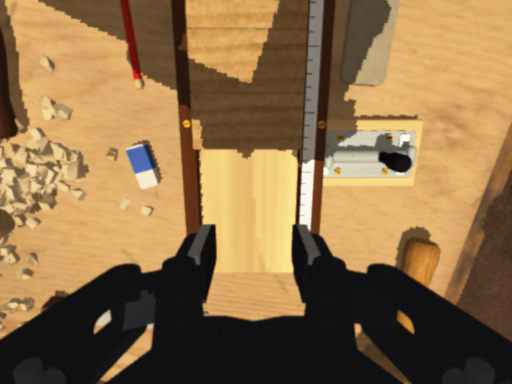

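View pics/scene8c.png

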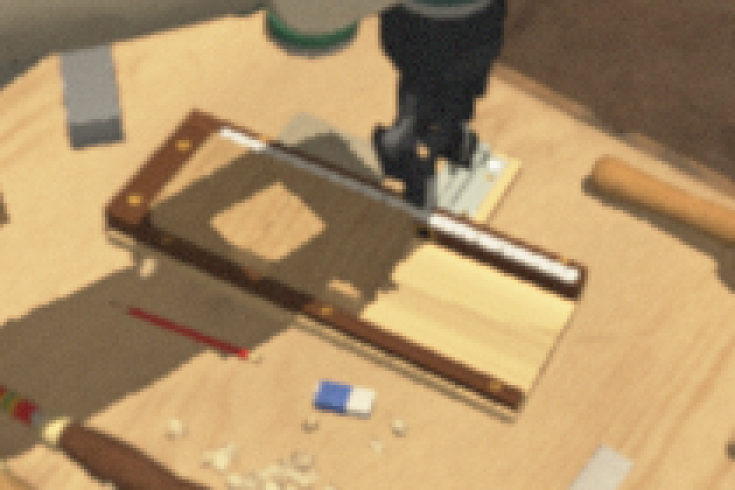

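```bash
python3 - <<'E'
from workcell import get_obs,get_image
from h import *
for i in range(2):
    o=get_obs();im=get_image("wrist")
    print(o["eef_pos"],o["dq"].round(3)); 
edges(cloud(im,obsT(o)@np.array(im['T_tool_cam'])))
E
```

```text
[521.08401769 -75.78119235 153.91221997] [ 0.003  0.024  0.033 -0.001 -0.001  0.004]
[520.56460736 -75.59236817 152.84402683] [ 0.005  0.011  0.015  0.    -0.001  0.001]
blank top u [-122.8, -117.3, -64.9, -20.9, -17.4] v [-545.6, -542.0, -501.6, -461.6, -458.0] z [44.4, 44.9, 46.0, 47.2, 47.7]
{-125: 282, -122: 393, -119: 439, -116: 452, -113: 449, -110: 453, -107: 458, -104: 457, -101: 455, -98: 467, -95: 460, -92: 464, -89: 465, -86: 469, -83: 470, -80: 465, -77: 511, -74: 546, -71: 481, -68: 492, -65: 566, -62: 499, -59: 536, -56: 557, -53: 519, -50: 565, -47: 551, -44: 573, -41: 583, -38: 534, -35: 611, -32: 594, -29: 580, -26: 605, -23: 612, -20: 626, -17: 109}
stop top u None z None
floor left u None right [-256.1, -250.2, -187.4, -133.7, -129.8] z [12.4, 12.9, 13.9, 15.0, 15.4]
fence v [-568.5, -567.2, -558.1, -549.2, -548.6]
batten v [-455.3, -453.9, -448.0, -442.6, -441.9]
knob u [-139.4, -138.3, -131.7, -126.2, -125.6] v [-626.8, -625.2, -617.7, -614.1, -613.6] z [51.0, 53.0, 66.4, 69.4, 70.1]
```

The row's back is at u≈-124.5, which matches the stop face at 55.5 minus 180. The knob centre is at about u=-133, v=-620. I'll close the fingers and pass over the knob to get behind it.

Request:
{"api": "jog_arm", "payload": {
  "offset": [
    [3,15,0],
    [3,19,0],
    [3,20,0],
    [3,20,0],
    [3,20,0],
    [3,20,0],
    [3,20,0],
    [3.5,20,0],
    [0,0,0],
    [0,0,0],
    [0,0,0]
  ],
  "dr": [
    [0,0,0],
    [0,0,0],
    [0,0,0],
    [0,0,0],
    [0,0,0],
    [0,0,0],
    [0,0,0],
    [0,0,0],
    [0,0,0],
    [0,0,0],
    [0,0,0]
  ],
  "grip": [30,15,0,0,0,0,0,0,0,0,0]
}}

```text
t: 10.45
eef_pos: [668.6, -27.2, 152.8]
ee_rot: [-0.001, 0.649, 0.761, -0.001]
contact_force: [-1.1, -0.9, -0.1]
opening: 0.0
```

```bash
python3 s.py 9 wrist; python3 -c "
from h import *
from workcell import get_obs
im=pickle.load(open('pics/wrist9.pkl','rb'));edges(cloud(im,obsT(get_obs())@np.array(im['T_tool_cam'])))" 2>/dev/null
```

```text
10.45 [668.55431264 -27.21480811 152.77018006] 0.041555290372299665 uv -133.16931575882083 -655.7365183779588 [-1.05728826 -0.90829048 -0.09014199]
blank top u [-122.3, -116.4, -55.7, 1.1, 6.1] v [-547.0, -544.2, -507.0, -467.5, -460.1] z [44.8, 45.4, 46.6, 47.7, 48.2]
{-125: 226, -122: 417, -119: 370, -116: 447, -113: 413, -110: 385, -107: 455, -104: 449, -101: 385, -98: 429, -95: 460, -92: 463, -89: 465, -86: 465, -83: 466, -80: 457, -77: 462, -74: 459, -71: 454, -68: 455, -65: 452, -62: 450, -59: 450, -56: 459, -53: 522, -50: 462, -47: 434, -44: 477, -41: 499, -38: 436, -35: 502, -32: 458, -29: 499, -26: 465, -23: 485, -20: 476, -17: 488, -14: 484, -11: 479, -8: 480, -5: 483, -2: 493, 1: 501, 4: 476, 7: 55}
stop top u None z None
floor left u None right [-253.3, -242.8, -184.9, -136.1, -132.1] z [13.0, 13.5, 14.5, 15.6, 16.1]
fence v [-569.6, -568.6, -558.6, -547.0, -546.5]
batten v [-456.4, -455.9, -450.4, -443.2, -442.1]
knob u [-141.5, -136.9, -122.0, -114.3, -113.7] v [-651.4, -650.0, -624.8, -603.3, -599.6] z [68.9, 179.8, 213.8, 232.2, 234.9]
```

View pics/wrist9.png

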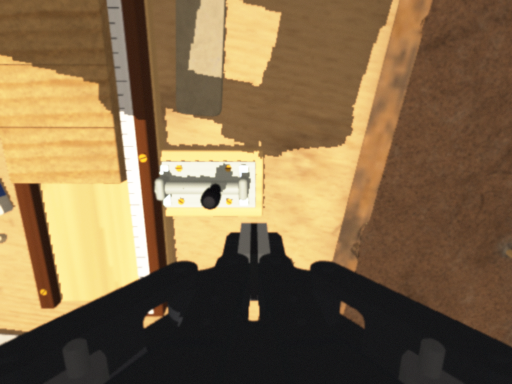

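Request:
{"api": "jog_arm", "payload": {
  "offset": [
    [0,0,15],
    [0,0,20],
    [0,0,20],
    [0,0,15],
    [0,0,10],
    [0,0,5],
    [0,0,0],
    [0,0,0],
    [0,0,0]
  ],
  "dr": [
    [0,0,0],
    [0,0,0],
    [0,0,0],
    [0,0,0],
    [0,0,0],
    [0,0,0],
    [0,0,0],
    [0,0,0],
    [0,0,0]
  ],
  "grip": [0,0,0,0,0,0,0,0,0]
}}

```text
t: 11.25
eef_pos: [670.0, -27.1, 70.9]
ee_rot: [0.001, 0.649, 0.761, 0.001]
contact_force: [0.1, 0.4, 0.2]
opening: -0.1
```

```bash
python3 s.py 10 wrist side;python3 -c "
from h import *
im=cv2.imread('pics/side10.png')[140:280,200:350];cv2.imwrite('pics/side10c.png',cv2.resize(im,None,fx=4,fy=4,interpolation=3))"
```

```text
11.25 [670.01112327 -27.12035943  70.89781493] -0.1142237512942179 uv -133.30769946445676 -657.1898448513821 [0.06664796 0.3825519  0.24727264]
```

View pics/wrist10.png

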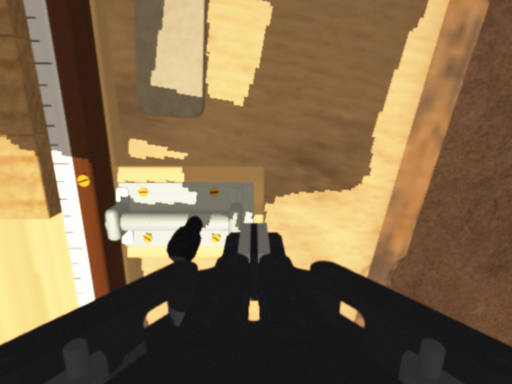

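View pics/side10c.png

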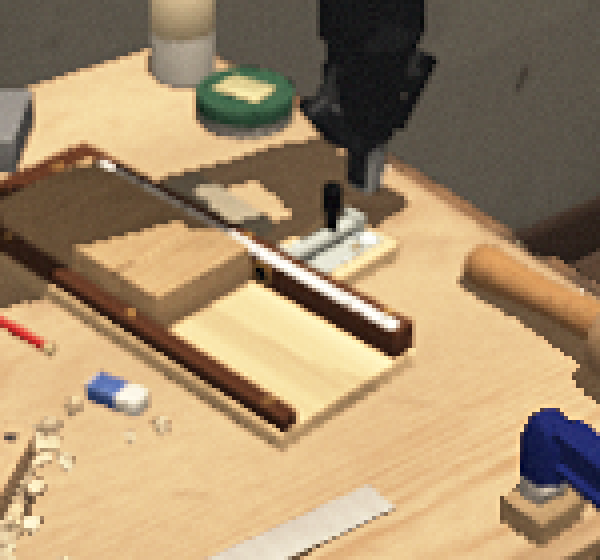

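The side view shows the bolt hole open just behind the row and the fingertips behind the knob. I'll lower a little and push toward the robot.

Request:
{"api": "jog_arm", "payload": {
  "offset": [
    [0,0,4],
    [0,-3,0],
    [0,-5,0],
    [0,-5,0],
    [0,-4,0],
    [0,-4,0],
    [0,-4,0],
    [0,-4,0],
    [0,-4,0],
    [0,-4,0],
    [0,-4,0],
    [0,0,0]
  ],
  "dr": [
    [0,0,0],
    [0,0,0],
    [0,0,0],
    [0,0,0],
    [0,0,0],
    [0,0,0],
    [0,0,0],
    [0,0,0],
    [0,0,0],
    [0,0,0],
    [0,0,0],
    [0,0,0]
  ],
  "grip": [0,0,0,0,0,0,0,0,0,0,0,0]
}}

```text
t: 12.35
eef_pos: [628.2, -33.5, 65.4]
ee_rot: [-0.0, 0.649, 0.761, -0.0]
contact_force: [0.7, 0.2, 0.7]
opening: 0.1
```

```bash
python3 s.py 11 wrist side;python3 -c "
from h import *
im=cv2.imread('pics/side11.png')[140:280,200:350];cv2.imwrite('pics/side11c.png',cv2.resize(im,None,fx=4,fy=4,interpolation=3))"
```

```text
12.35 [628.16005927 -33.53207079  65.36652902] 0.14296135632349447 uv -132.98366291908079 -614.8508272622496 [0.72862279 0.23892309 0.69820828]
```

View pics/wrist11.png

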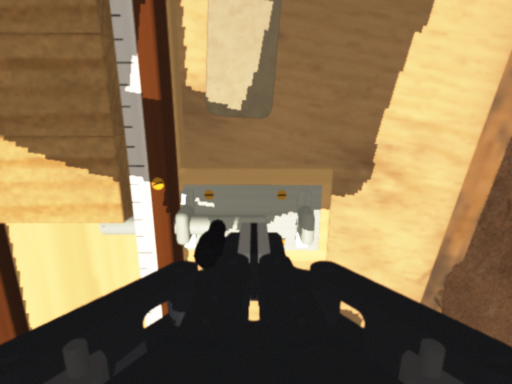

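View pics/side11c.png

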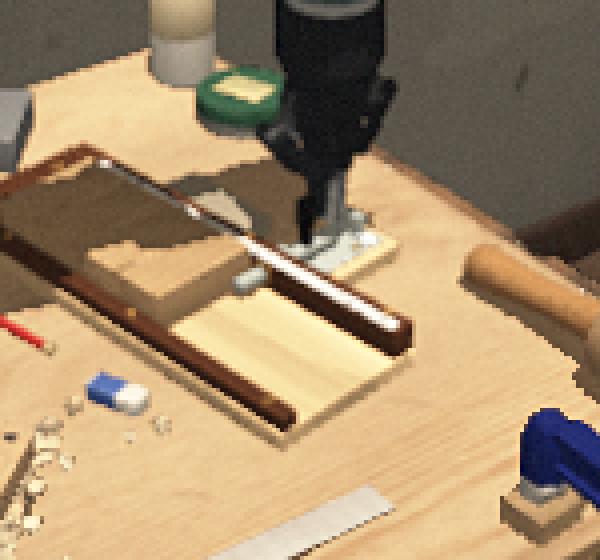

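The rod is coming out behind the last blank: wrist (115,228), side crop (245,280). I'll keep pushing until the bolt reaches its end.

Request:
{"api": "jog_arm", "payload": {
  "offset": [
    [0,-3,0],
    [0,-3,0],
    [0,-3,0],
    [0,-3,0],
    [0,-2,0],
    [0,0,0]
  ],
  "dr": [
    [0,0,0],
    [0,0,0],
    [0,0,0],
    [0,0,0],
    [0,0,0],
    [0,0,0]
  ],
  "grip": [0,0,0,0,0,0]
}}

```text
t: 12.95
eef_pos: [616.0, -35.6, 65.7]
ee_rot: [0.001, 0.649, 0.761, 0.001]
contact_force: [9.6, 1.0, -2.2]
opening: 0.0
```

Request:
{"api": "jog_arm", "payload": {
  "offset": [
    [0,-2,0],
    [0,-1,0],
    [0,0,0]
  ],
  "dr": [
    [0,0,0],
    [0,0,0],
    [0,0,0]
  ],
  "grip": [0,0,0]
}}

```text
t: 13.2
eef_pos: [615.5, -35.6, 66.0]
ee_rot: [0.004, 0.649, 0.761, 0.004]
contact_force: [23.3, 2.0, -10.8]
opening: -0.0
```

Request:
{"api": "jog_arm", "payload": {
  "offset": [
    [0,-2,0],
    [0,0,0]
  ],
  "dr": [
    [0,0,0],
    [0,0,0]
  ],
  "grip": [0,0]
}}

```text
t: 13.37
eef_pos: [615.2, -35.7, 66.2]
ee_rot: [0.006, 0.649, 0.761, 0.006]
contact_force: [32.3, 3.5, -15.9]
opening: 0.1
```

Request:
{"api": "jog_arm", "payload": {
  "offset": [
    [0,5,0],
    [0,8,0],
    [0,10,0],
    [0,10,0],
    [0,5,-10],
    [0,0,-25],
    [0,0,-30],
    [0,0,-30],
    [0,0,0],
    [0,0,0],
    [0,0,0]
  ],
  "dr": [
    [0,0,0],
    [0,0,0],
    [0,0,0],
    [0,0,0],
    [0,0,0],
    [0,0,0],
    [0,0,0],
    [0,0,0],
    [0,0,0],
    [0,0,0],
    [0,0,0]
  ],
  "grip": [0,0,0,0,0,0,0,0,0,0,0]
}}

```text
t: 14.28
eef_pos: [647.1, -30.5, 160.1]
ee_rot: [-0.0, 0.649, 0.761, -0.0]
contact_force: [-1.2, -0.2, -0.5]
opening: 0.5
```

```bash
python3 s.py 12 wrist side scene;python3 -c "
from h import *
im=cv2.imread('pics/side12.png')[140:280,200:350];cv2.imwrite('pics/side12c.png',cv2.resize(im,None,fx=4,fy=4,interpolation=3))
from workcell import get_obs
for n in ['side','wrist']:
  im=pickle.load(open(f'pics/{n}12.pkl','rb'))
  P=cloud(im,obsT(get_obs())@np.array(im['T_tool_cam']) if n=='wrist' else None).reshape(-1,3);P=P[np.isfinite(P[:,0])]
  u=P[:,:2]@ex;v=P[:,:2]@ey;z=P[:,2]
  k=(abs(u+135)<15)&(v<-560)&(v>-640)&(z>50)&(z<75);print('knob',k.sum(),np.percentile(u[k],[2,50,98]),np.percentile(v[k],[2,50,98]),z[k].max())
  k=(abs(u+135)<9)&(v>-545)&(v<-470)&(z>22)&(z<42);print('rod',k.sum(),np.percentile(u[k],[2,50,98]),np.percentile(v[k],[2,50,98]),np.percentile(z[k],[50,98]))
  k=(u<-100)&(abs(v+502)<40)&(z>44)&(z<50)&(u>-150);print('row back',np.percentile(u[k],[.2,1]))
"
```

```text
14.2833 [647.12420843 -30.51074005 160.10126139] 0.47518744364799637 uv -133.01600279154167 -634.0545233200797 [-1.17050094 -0.20690137 -0.52582846]
knob 36 [-142.51933675 -137.52941027 -131.9986063 ] [-589.7387722  -580.66475829 -574.46372252] 73.1278743607287
rod 61 [-139.74871486 -135.29771614 -126.20624475] [-544.41241939 -524.2192741  -475.0142575 ] [33.03235403 39.50375425]
row back [-127.48185894 -126.70472836]
knob 356 [-138.12047417 -130.38286219 -125.23316827] [-588.85146238 -583.43248688 -575.84243399] 69.34282244562903
rod 395 [-136.96188079 -131.5607929  -127.27155843] [-544.39051146 -529.45842424 -513.63710545] [29.8459654  31.50242037]
row back [-122.96257545 -122.87120334]
```

View pics/wrist12.png

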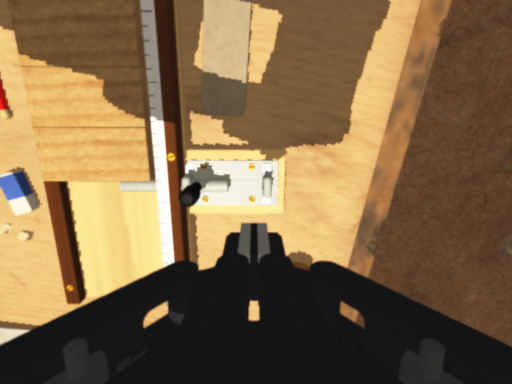

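View pics/side12c.png

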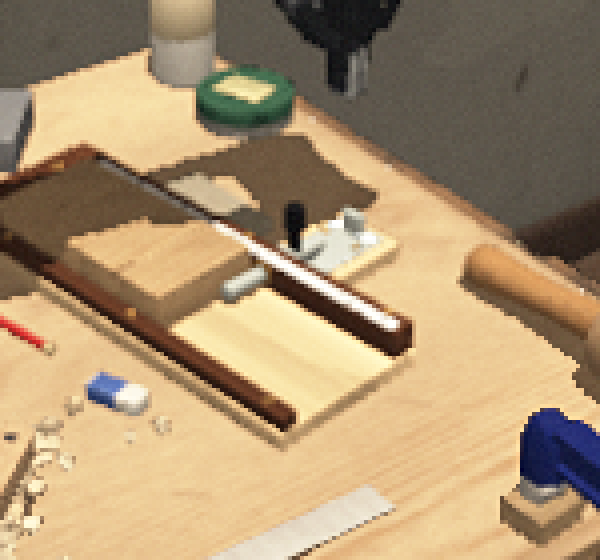

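Rod protrusion reads about 35.5 mm of the expected 36, but the knob clouds suggest only about 40 mm of travel. I'll check this by matching the knob in the fixed cameras, before against after.

```bash
python3 - <<'E'
from h import *
for n,a,b,c in [("side","side","side12",(283,190)),("scene","scene","scene12",(273,183))]:
    A=pickle.load(open(f"pics/{a}.pkl","rb"));B=pickle.load(open(f"pics/{b}.pkl","rb"))
    K=A["K"];d=np.array([A["k1"],0,0,0,0.])
    def pr(u,v,z):
        p=u*ex+v*ey;return cv2.projectPoints(np.array([[p[0],p[1],z]]),np.array(A["rvec"],float),np.array(A["tvec"],float),K,d)[0].ravel()
    def blob(im,c0):
        g=im["pixels"].max(2).astype(float);x,y=map(int,c0)
        w=g[y-11:y+12,x-9:x+10];yy,xx=np.mgrid[y-11:y+12,x-9:x+10]
        m=(w<45).astype(np.uint8);nn,l,s,ce=cv2.connectedComponentsWithStats(m)
        i=1+np.argmax(s[1:,4]);return ce[i]+[x-9,y-11],s[i]
    p0=pr(-134,-620,61)
    print(n,"pred0",p0,"blob0",blob(A,p0))
    for t in (38,40,42,45): print(t,pr(-134,-620+t,61)-p0)
    q=blob(B,pr(-134,-620+42,61));print("blob1",q, "shift",q[0]-blob(A,p0)[0])
    x,y=pr(-134,-600,55).astype(int)
    cv2.imwrite(f"pics/k_{n}.png",cv2.resize(np.hstack([I["pixels"][y-25:y+25,x-25:x+25] for I in (A,B)]),None,fx=7,fy=7,interpolation=0))
E
```

```text
side pred0 [282.10019113 188.83282439] blob0 (array([282.5  , 190.375]), array([ 8,  9,  4, 11, 32], dtype=int32))
38 [-9.0252558   4.91914471]
40 [-9.50993938  5.18325818]
42 [-9.99560642  5.44790149]
45 [-10.72595616   5.84586264]
blob1 (array([273.07317073, 195.48780488]), array([ 8,  8,  5, 11, 41], dtype=int32)) shift [-9.42682927  5.11280488]
scene pred0 [273.60212977 180.15419027] blob0 (array([273.33333333, 182.16666667]), array([ 9, 10,  2,  8, 12], dtype=int32))
38 [-6.15369191  9.02432931]
40 [-6.48565162  9.511081  ]
42 [-6.81843814  9.99903849]
45 [-7.31917417 10.73324424]
blob1 (array([267.        , 191.66666667]), array([ 9, 10,  3,  8, 15], dtype=int32)) shift [-6.33333333  9.5       ]
```

View pics/k_side.png

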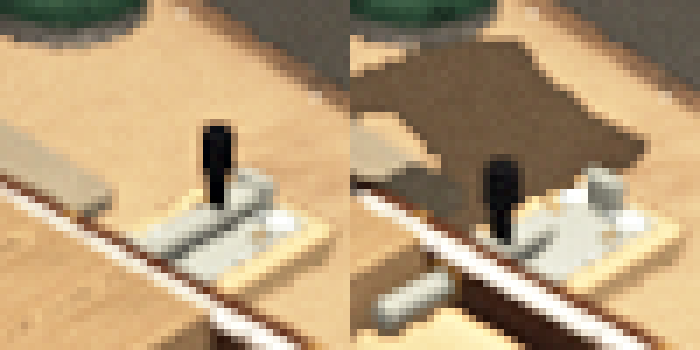

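View pics/k_scene.png

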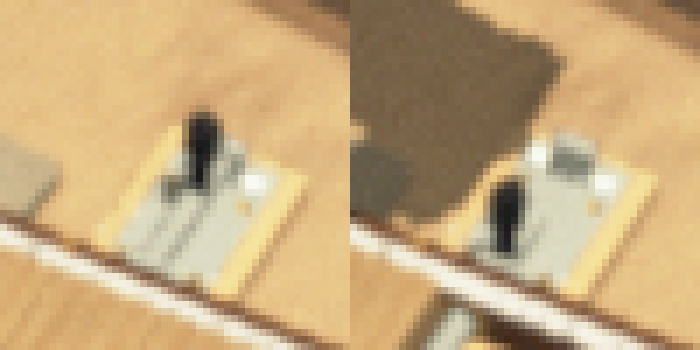

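```bash
python3 - <<'E'
from workcell import get_obs,get_image
from h import *
o=get_obs();im=get_image("wrist");T=obsT(o)@np.array(im["T_tool_cam"]);pickle.dump((o,im),open("pics/w13.pkl","wb"))
P=cloud(im,T);u=P[...,:2]@ex;v=P[...,:2]@ey;z=P[...,2]
S=pickle.load(open("pics/side12.pkl","rb"))
cv2.imwrite("pics/w13.png",cv2.resize(im["pixels"][150:230,90:290],None,fx=4,fy=4,interpolation=0))
# scan along rod row
for r in (183,187,190):
    print(r,[(c,round(float(u[r,c]),1),round(float(v[r,c]),1),round(float(z[r,c]),1)) for c in range(114,166,3)])
# intersect rays with plane z
def hit(px,zz):
    n=cv2.undistortPoints(np.array([[px]],float),im["K"],np.array([im["k1"],0,0,0,0.])).ravel()
    d=T[:3,:3]@[n[0],n[1],1];p=T[:3,3]+d*(zz-T[2,3])/d[2];return (p[:2]@ex).round(1),(p[:2]@ey).round(1)
print("nose",hit((120.5,187),27),"fence top edge",hit((157,187),39))
E
```

```text
183 [(114, -132.8, -500.5, 14.4), (117, -133.0, -503.0, 13.6), (120, -128.8, -514.2, 31.0), (123, -128.8, -516.7, 30.8), (126, -128.9, -519.2, 30.4), (129, -128.8, -522.1, 30.8), (132, -128.8, -524.8, 30.8), (135, -128.7, -527.7, 31.4), (138, -128.9, -530.1, 30.8), (141, -128.8, -532.9, 31.1), (144, -128.9, -535.4, 30.6), (147, -128.9, -538.2, 30.8), (150, -129.1, -540.4, 29.7), (153, -129.1, -543.2, 29.9), (156, -129.1, -545.9, 29.9), (159, -126.8, -551.8, 39.3), (162, -127.3, -553.7, 37.2), (165, -126.9, -556.9, 38.9)]
187 [(114, -136.9, -499.8, 14.0), (117, -137.1, -502.2, 13.0), (120, -132.5, -513.7, 30.9), (123, -132.1, -517.1, 32.5), (126, -132.5, -519.0, 30.8), (129, -132.1, -522.4, 32.4), (132, -132.0, -525.2, 32.8), (135, -132.5, -527.2, 31.0), (138, -132.2, -530.2, 32.0), (141, -132.3, -532.9, 31.9), (144, -132.1, -535.8, 32.4), (147, -132.3, -538.2, 31.7), (150, -132.4, -540.7, 31.3), (153, -132.1, -543.8, 32.3), (156, -132.3, -546.3, 31.9), (159, -130.5, -551.2, 38.5), (162, -130.6, -553.8, 38.4), (165, -130.4, -556.6, 39.0)]
190 [(114, -139.9, -499.4, 13.9), (117, -139.9, -502.1, 13.7), (120, -135.3, -513.3, 30.9), (123, -135.4, -515.8, 30.4), (126, -135.4, -518.5, 30.4), (129, -135.5, -521.1, 30.2), (132, -135.4, -524.0, 30.7), (135, -135.4, -526.6, 30.4), (138, -134.8, -530.3, 32.7), (141, -135.2, -532.4, 31.4), (144, -135.2, -535.0, 31.3), (147, -135.1, -537.9, 31.7), (150, -135.1, -540.5, 31.5), (153, -135.3, -542.9, 30.8), (156, -135.0, -546.1, 32.1), (159, -133.2, -551.1, 38.8), (162, -133.1, -553.7, 38.9), (165, -133.2, -556.3, 38.8)]
nose (np.float64(-133.5), np.float64(-512.2)) fence top edge (np.float64(-130.4), np.float64(-549.7))
```

View pics/w13.png

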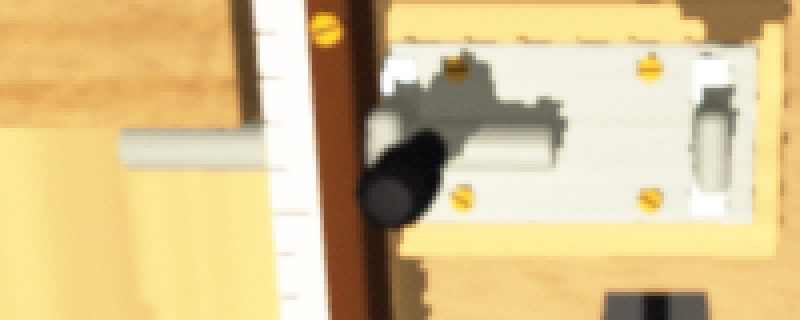

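```bash
python3 - <<'E'
from h import *
out=[]
for n in ("side","scene"):
    A=pickle.load(open(f"pics/{n}12.pkl","rb"))
    def pr(u,v,z):
        p=u*ex+v*ey;return cv2.projectPoints(np.array([[p[0],p[1],z]]),np.array(A["rvec"],float),np.array(A["tvec"],float),A["K"],np.array([A["k1"],0,0,0,0.]))[0].ravel()
    off=3.0 if n=="side" else 0   # side camera's v bias seen on fence
    c=pr(-133,-520,25).astype(int)-[22,20];s=9
    g=cv2.resize(A["pixels"][c[1]:c[1]+40,c[0]:c[0]+44],None,fx=s,fy=s,interpolation=0)
    for vv,col in ((-513,(0,0,255)),(-518.5,(255,0,0)),(-549,(0,200,0))):
        a=(pr(-133-8,vv-off,25)-c+.5)*s;b=(pr(-133+8,vv-off,25)-c+.5)*s
        cv2.line(g,tuple(int(x) for x in a),tuple(int(x) for x in b),col,1)
    out.append(g)
cv2.imwrite("pics/rod.png",np.hstack(out))
E
```

```text
(no output)
```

View pics/rod.png

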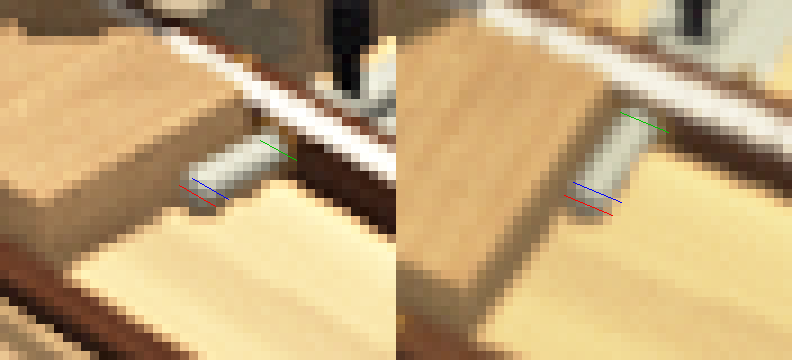

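All three cameras put the rod nose about 36 mm into the channel, and it came to a hard stop. The robot is clear, so I'm handing in.

```bash
python3 -c "
from workcell import *
o=get_obs();print(o['t'],o['contact_force'],abs(o['dq']).max());print(sign_off())"
```

```text
14.4833 [-0.35516705  0.56172953 -0.06589467] 0.006536414598438257
the job is handed in; nothing more can be done
None
```

I pushed the four blanks along the fence as one row with the part-open fingertips until they were tight against the end stop. Then I closed the fingers and pushed the bolt by its knob until it stopped. I handed the job in at 14.5 s, and no verdict was reported.

**Row:** The force rose to 12 N with no further movement. The back of the row then measured u = -124.5 mm, which fits the stop face at about 55.5 mm less the 180 mm row. The wrist and side pictures after the bolt push show the row still in place. Cloud readings of its back edge spread from -123 to -127.5 mm, within the calibration error.

**Bolt:** It stopped hard, with the force going from 10 to 32 N over less than 1 mm. All three cameras put the rod nose about 36 mm into the channel, behind the last blank, which means fully shot.

**Check that disagreed:** Matching the knob before and after in the fixed cameras gave only about 39.5 mm of travel, not 45. I took this to mean the bolt started about 5 mm forward, because the rod length and the hard stop both point to fully shot. I did not confirm the starting position, and I did not push a second time.

**Rest of the bench:** I saw nothing else disturbed in the pictures, though I did not measure the other objects. At hand-in the arm was at rest, well above everything, with about zero contact force.

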